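# Rehang the washed door of a bench warming cabinet on its lift-off hinge

## Task

Take the washed door out of the wire draining rack and hang it back on the small warming cabinet: lower both hinge knuckles together onto the two pins until the door sits fully down, only then let go, and swing the door shut so that it lies against its seal and the roller catch holds it. Be gentle: feel for the pins rather than forcing the door onto them, do not drop it onto the hinge, and do not knock over or shove the things standing around.

Things in the scene. Friction and masses are not known exactly. Their poses are not given: they have to be found in the camera images.
- cabinet: White bench-top warming cabinet, fixed, 120 deep x 140 wide x 190 mm high, front open. Origin: centre of its underside; x from front to back (front faces -x), y to the side with the hinge pins, z up. Grey control strip below the opening; a black rubber seal round it, its face at x = -62 mm. A steel leaf on the front +y edge carries two upright hinge pins, one 85 mm above the other.
- pin_low (a point): Nominal centre of the lower pin's shoulder (18 mm disc at its foot): cabinet frame (-73.5, 84, 65) mm. Pin: 7 mm thick, 14 mm tall, flat tip with 0.6 mm chamfer. The leaf is clamped in slotted holes, so the true pins stand up to 4 mm from this point along the cabinet's x and up to 3 mm along its y; heights are exact. Find them by feel or by looking.
- pin_high (a point): The same for the upper pin, alike in size: cabinet frame (-73.5, 84, 150) mm. It is off by exactly as much as the lower one: both stand on one vertical line. The lower knuckle cannot pass the upper pin from above: bring the door in from the front with both knuckles just over their tips.
- door: Loose door 0.18 to 0.35 kg: white frame 12 mm thick, 140 wide, 140 high, clear pane; origin: middle of its lower edge; z up, x through the thickness (outer face with the pull looks to -x), y towards the hinge edge. Grip its bare top rail (27 mm high) from above across the 12 mm. Shut, its axes are parallel to the cabinet's, its underside 45 mm up. Can be hung at any angle 20 to 180 degrees open.
- knuckle_low (a point): Middle of the underside of the lower steel knuckle on the door's hinge edge: door frame (0, 84, 20) mm. Knuckle: 18 mm across, 18 mm long, bored through at 9 mm. Its underside seats on the pin's shoulder; then the door turns freely about the pins.
- knuckle_high (a point): The same for the upper knuckle: door frame (0, 84, 105) mm. Pressed upon here, a door held by its top rail twists in the fingers less the nearer the hinge edge it is gripped.
- door_edge (a point): Middle of the door's free edge: door frame (0, -70, 70) mm; the back face, 6 mm behind it, meets the seal when shut. Near it, outside: a steel bow pull 25 mm proud (y = -58, z = 54 to 108 mm); on the back: a striker tongue (y = -42, z = 130 mm, 19 mm long) that snaps past a light spring roller inside the top of the opening. A push of 3 to 8 N on the outer face near this edge takes it home.
- rack: Steel wire draining rack, fixed, 145 x 110 mm, 52 mm high. Origin: centre of its underside; slots run along its x. The door stands upright in the middle slot on floor wires 14 mm up, hinge edge towards the rack's +x, pull towards its +y, 1.5 mm of play either side; the loops end 38 mm above the door's lower edge.
- wash_bottle: Bystander: white squeeze bottle with bent red spout, 63 x 90 x 195 mm, upright on the far side of the cabinet's hinge. Origin at its underside.
- beaker: Bystander: glass beaker, 54 mm across, 70 mm high, upright. Origin: centre of its underside.
- tape_roll: Bystander: black roll of tape, 55 mm across, 19 mm high, flat on the table. Origin: centre of its underside.
- pen: Bystander: marker pen, 135 mm long, 16 mm thick, lying on the table; the hung door passes over it. Origin: under its middle.
Not all that is in view belongs to the job. Of the things that look like the cabinet, the larger one is meant.

How it is judged:
On the way, in this order (a step that is already met when the one before it is completed fails the run):
1. the door has been lifted clear of the draining rack (z of door in the frame of rack above 0.06 m), for 0.1 s.
2. both knuckles are fully down on their pins while the fingers still hold the door (lowered, not dropped) (z of knuckle_low in the frame of cabinet below 0.0675 m and z of knuckle_high in the frame of cabinet below 0.1525 m and horizontal distance between knuckle_low and pin_low below 0.0072 m and horizontal distance between knuckle_high and pin_high below 0.0072 m and contact force between the fingers and door above 15 N), for 0.1 s.
At the end, for the whole second after the job is handed in: Both knuckles sit on their pins (undersides within 2.5 mm of the shoulders' height), the door is shut with its free edge within 5 mm of the seal, and it is at rest (z of knuckle_low in the frame of cabinet below 0.0675 m and z of knuckle_high in the frame of cabinet below 0.1525 m and horizontal distance between knuckle_low and pin_low below 0.0072 m and horizontal distance between knuckle_high and pin_high below 0.0072 m and x of door_edge in the frame of cabinet above -0.073 m and linear speed of door below 0.02 m/s); the robot touches nothing.
It fails at once if the door, held in the fingers, is forced against the cabinet or its pins (more than 30 N between door and cabinet) (contact force between door and cabinet above 30 N and contact force between the fingers and door above 30 N).
It fails at once if the wash bottle is shoved or knocked over (distance of wash_bottle from where it was at the start of the episode above 0.03 m or angle between wash_bottle's own z axis and vertical above 0.5 rad).
It fails at once if the beaker is shoved or knocked over (distance of beaker from where it was at the start of the episode above 0.03 m or angle between beaker's own z axis and vertical above 0.5 rad).
It fails at once if the tape roll or the pen is pushed away (distance of any of tape_roll, pen from where it was at the start of the episode above 0.03 m).
It also fails if it takes over 72 s, if anything falls off the work surface, if the arm or the gripper's body presses on something with over 40 N, if the wrist force passes 120 N, or if a joint passes its speed limit or range.

## Robot

A 6-joint arm with a two-finger parallel gripper is mounted at the origin on a cart in front of the work surface, level with it; the furniture and walls round the work are solid. World frame = base frame: x ahead of the robot, y to its left, z up, the work surface at z = 0. Lengths are in m, angles in rad, forces in N, time in s.
With the tool pointing down it reaches from about 0.35 to 0.85 m from the base axis. Payload 8.1 kg.
Tool frame: the origin (TCP) lies at the very end of the fingers, on their centre line; the grasp point (between the pads) lies robot.grip_point_offset behind it (robot.grip_point_offset is the distance from the TCP to the grasp point, in m); z points along the fingers, y is the line along which they close (so a half turn about z gives the same grasp; the last joint's range is limited). The gripper opens to 93 mm and grips with 3 to 60 N. Pads are 15 mm wide; open, the fingers measure 128 mm over their backs; the gripper's body (75 mm by 188 mm) begins 65 mm behind the grasp point.
Start: joints at [-1.196, 0.13, 1.488, -0, 1.523, -0.085], TCP at [0.266, -0.538, 0.219] pointing down, gripper open.
Joint ranges: [-2.96, 2.96], [-0.89, 2.26], [0.02, 2.5], [-1.34, 4.48], [0, 2.73], [-2.66, 2.66]. Speed limits (rad/s): [2.39, 2.39, 2.79, 3.14, 3.14, 3.14].

## Interface

Orientations are given as a rotation vector (axis times angle).
In Python, from plant import robot, eyes gives the robot as it stands. The module is installed in compiled form; this text tells all that it offers.
- The arm moves only by the tool apply_moves, never from a script. Its argument "steps" is one flat list of numbers, 7 for each row, row after row: the shift along the tool's x, y, z in units of 30 mm (1.0 is 30 mm), then the turn, a rotation vector about the tool's x, y, z in units of 6 degrees (1.0 is 6 degrees), then the opening in per cent of the stroke, from 0 (shut) to 100 (fully open). In form: [dx, dy, dz, ax, ay, az, fingers, dx, dy, dz, ax, ay, az, fingers, ...]. A call has 1 to 12 rows; each row shifts and turns the commanded pose from where the row before left it, along the tool's axes as they then stand; what a row does not reach is not made up. A row lasts 1/12 s, in which the tool goes at most 41.7 mm and 7.16 degrees, less where a joint would pass 70% of its speed; a pose out of reach is approached as far as the arm can. A call is refused whole if a number of a shift passes 1 or a number of a turn 1, either way. A call with a gripper value outside its range is refused whole. The fingers move at their own pace and stop on an object; "grip_force" is the grip in N (left out, the last holds). Time passes only in rows, so rows that do not move let the fingers close. It gives the time, the measured TCP pose, the force, the opening and the grip force at its end, in the units of the state.
- robot.read_state(): the state, without advancing time (a new reading comes with each control period).
- eyes.read_camera(name): name is "side" or "top" or "wrist"; returns the picture (420x560x3 uint8, red, green, blue); there is no depth.
- eyes.calibration(name): a dict with "K" (3x3 intrinsics, pixels), "R" (3x3) and "t" (3): a world point X has camera coordinates R X + t. Camera axes: x right, y down, z forward; pixel columns grow to the right and rows downward; lengths in m; the calibration is good to about 2 mm. The wrist camera is an equidistant fisheye: a pixel r from the principal point sees the ray r / f radians off the axis. A picture is of the moment at which its call begins: read the wrist's pose just before it. calibration takes no time and is no camera call; for the wrist camera it gives the pose at the moment of the call.
- robot.close_job(): hands the job in; it is judged then, once.
Trained networks look in the newest picture that a camera, given by its name, has taken for a name from the list of things; names that differ only in an ending like _2 or _b are one class to them, and where a whole thing is asked for, a point or a joint stands for the part that bears it (a point fixed in the world has none). Each returns a list of dicts, best first, with "conf" (0 to 1); they miss things now and then, are a little off and sometimes report something else, mostly with a low value. They report only what shows in the picture. A call takes as long as a camera call. They do not tell look-alikes from the thing itself.
- eyes.search_frame(camera, thing): "rect" ([left, top, width, height] in pixels, round what is visible of it).
- eyes.place_of(camera, thing): "xy" ([column, row] in pixels: a listed point, or the origin of a listed thing).
The state is a dict: "t": time; "q": joint angles; "dq": joint speeds; "joint_torque": joint torques, N m; "tool_pos": TCP position; "orientation": TCP orientation; "force": force on the tool from outside, world axes, zero at the start; "wrist_torque": the same for the moment, N m; "opening": finger opening in m; "gripper_force": force on a finger pad.
Only numpy, scipy, OpenCV 4.12 (cv2) and the standard library are available. Lean on these libraries where they do the work, as an engineer would, in place of code of your own. Each camera call takes 0.05 s, during which the arm holds its last target. There are 200 camera calls.

## Working session

There is one attempt and no reset: what is moved stays moved. The work goes in short steps, Python scripts to look and compute and a tool call to move; the robot and the scene stay as the last step left them, time stands still between calls to the robot, and variables do not carry over. Pictures are saved under pics/ and viewed, at most 11 in all, crops included, and the job is handed in when it is done.

Besides the shell and the picture viewer there is one more tool, called by a JSON object that holds its "fn" and its "kwargs", one argument or row to a line. apply_moves: Moves the arm, as the interface text tells. Its arguments: {"type":"object","properties":{"steps":{"type":"array"},"grip_force":{"type":"number"}},"required":["steps"]}

```bash
mkdir -p pics
python3 - <<'E'
from plant import robot, eyes
import cv2, numpy as np
print(robot.grip_point_offset, robot.read_state())
for c in ("top","side"):
    im=eyes.read_camera(c); cv2.imwrite(f"pics/{c}0.png",im[:,:,::-1])
    k=eyes.calibration(c); print(c,k)
    for n in ("cabinet","door","rack","pin_low","pin_high","knuckle_low","knuckle_high","door_edge","wash_bottle","beaker","tape_roll","pen"):
        print(n,[(np.round(d["xy"]).tolist(),round(d["conf"],2)) for d in eyes.place_of(c,n)][:3])
E
```

```text
0.0188 {'t': 0.0, 'q': array([-1.19637688e+00,  1.31145594e-01,  1.48929516e+00, -1.46908439e-05,
        1.52298776e+00, -8.53942878e-02]), 'dq': array([ 0.00122181,  0.00062003, -0.00077858,  0.00067344,  0.0001303 ,
        0.00057817]), 'joint_torque': array([-1.48971944e-04, -5.59847367e+01, -4.91757023e+01,  7.66840624e-02,
        3.58796166e-02, -1.85008685e-04]), 'tool_pos': array([ 0.26607604, -0.53713571,  0.21758802]), 'orientation': array([-3.05716273e+00, -7.15515195e-01,  4.37847148e-04]), 'force': array([ 0.36221489,  0.3666941 , -0.60775022]), 'wrist_torque': array([ 0.02486709,  0.03495237, -0.00532162]), 'gripper_force': 0.0, 'opening': 0.09290289143108965}
top {'K': array([[421.20435767,   0.        , 274.23388922],
       [  0.        , 421.20435767, 215.22210696],
       [  0.        ,   0.        ,   1.        ]]), 'R': array([[-0.05144306, -0.99867361, -0.00215285],
       [-0.97835574,  0.05082887, -0.20059032],
       [ 0.20043368, -0.00821273, -0.97967285]]), 't': array([0.11167006, 0.5396483 , 1.08405663])}
cabinet [([189.0, 256.0], 0.97), ([269.0, 190.0],
[... 660 characters left out ...]
, 'R': array([[-0.99850008, -0.05364726,  0.01093405],
       [-0.0377534 ,  0.53001853, -0.84714523],
       [ 0.03965177, -0.84628738, -0.53124892]]), 't': array([0.50349271, 0.06468977, 1.11504341])}
cabinet [([226.0, 240.0], 0.59), ([298.0, 321.0], 0.58)]
door [([306.0, 178.0], 0.66)]
rack [([305.0, 180.0], 0.61)]
pin_low [([341.0, 320.0], 0.87), ([261.0, 240.0], 0.65)]
pin_high [([341.0, 297.0], 0.97), ([265.0, 201.0], 0.81)]
knuckle_low [([279.0, 168.0], 0.74)]
knuckle_high [([278.0, 138.0], 0.86)]
door_edge [([334.0, 157.0], 0.61)]
wash_bottle [([218.0, 345.0], 0.76), ([305.0, 182.0], 0.55)]
beaker [([188.0, 319.0], 0.61)]
tape_roll [([330.0, 231.0], 0.61)]
pen [([323.0, 248.0], 0.8)]
```

View pics/top0.png

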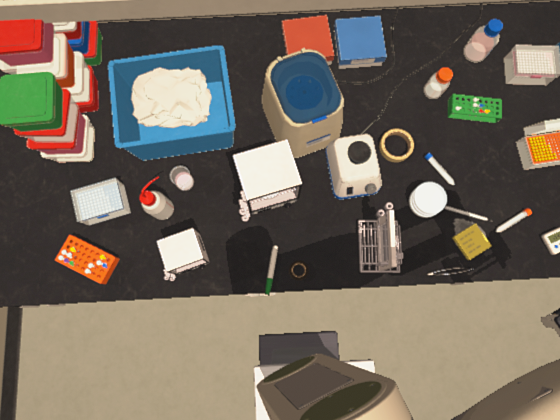

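View pics/side0.png

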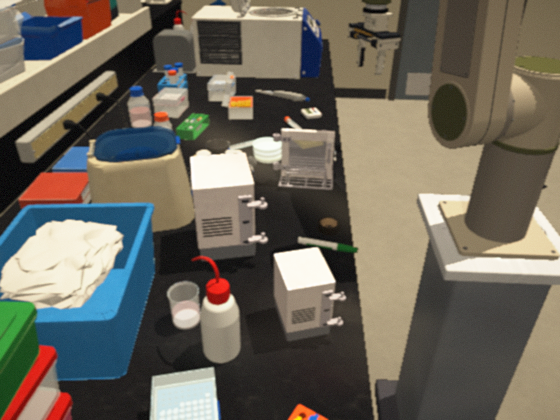

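Both views show two cabinet look-alikes. The large one is at top (268,175) / side (226,205), with pins at top (242,210) and side (262,202/240). The small one is at top (182,252) / side (305,290). By the description I choose the large one. The door stands in the rack at top (388,240) / side (306,160). The wire basket at top (540,65) is not the rack.

```bash
cat > h.py <<'E'
from plant import robot, eyes
import cv2, numpy as np
from scipy.optimize import least_squares
from scipy.spatial.transform import Rotation as Ro
C={c:eyes.calibration(c) for c in ("top","side")}
def proj(c,X):
    k=C[c]; p=(np.asarray(X)@k["R"].T+k["t"])@k["K"].T; return p[...,:2]/p[...,2:]
def tri(pt,ps):
    f=lambda X:np.r_[proj("top",X)-pt,proj("side",X)-ps]
    r=least_squares(f,[.5,0,.1]); return r.x,np.abs(r.fun).max()
def pose(x,y,yaw,P,z=0): # P in local m
    c,s=np.cos(yaw),np.sin(yaw); P=np.asarray(P,float)
    return P@np.array([[c,s,0],[-s,c,0],[0,0,1]])+[x,y,z]
E
python3 - <<'E'
from h import *
for n,a,b in [("cabinet",(269,190),(226,240)),("pin_low",(245,218),(261,240)),("pin_high",(242,210),(265,201)),("kl",(381,214),(279,168)),("kh",(389,207),(278,138)),("edge",(388,271),(334,157)),("door",(380,243),(306,178)),("rack",(380,244),(305,180)),("bottle",(163,205),(218,345)),("beaker",(186,182),(188,319)),("tape",(297,274),(330,231)),("pen",(273,271),(323,248)),("smallcab",(189,256),(298,321))]:
    X,e=tri(a,b); print(n,X.round(4),e.round(1))
t=cv2.imread("pics/top0.png"); s=cv2.imread("pics/side0.png")
a=cv2.resize(t[130:280,225:415],(760,600),interpolation=3)[:, :] 
A=cv2.resize(t[130:290,225:310],None,fx=3.5,fy=3.5,interpolation=2)[:560,:]
B=cv2.resize(s[140:270,180:340],None,fx=3,fy=3,interpolation=2)
im=np.zeros((600,800,3),np.uint8); im[:A.shape[0],:A.shape[1]]=A; im[:B.shape[0],310:310+B.shape[1]]=B[:,:490]
D=cv2.resize(t[195:280,350:410],None,fx=2.4,fy=2.4,interpolation=2); im[392:392+D.shape[0],400:400+D.shape[1]]=D
cv2.imwrite("pics/crop1.png",im)
E
```

```text
cabinet [0.6293 0.0944 0.0041] 0.0
pin_low [0.5415 0.1626 0.0593] 0.5
pin_high [0.536  0.1632 0.1568] 2.0
kl [ 0.5323 -0.2102  0.0329] 1.8
kh [ 0.5337 -0.2082  0.1243] 1.2
edge [ 0.3781 -0.2018  0.0758] 0.1
door [ 0.4558 -0.206   0.0063] 1.7
rack [ 0.4562 -0.208  -0.0019] 0.9
bottle [0.5964 0.3965 0.0072] 1.3
beaker [ 0.6639  0.3324 -0.0014] 1.1
tape [ 0.3894  0.0284 -0.0064] 0.6
pen [ 0.4049  0.094  -0.008 ] 1.9
smallcab [ 0.4572  0.3258 -0.0007] 1.7
```

View pics/crop1.png

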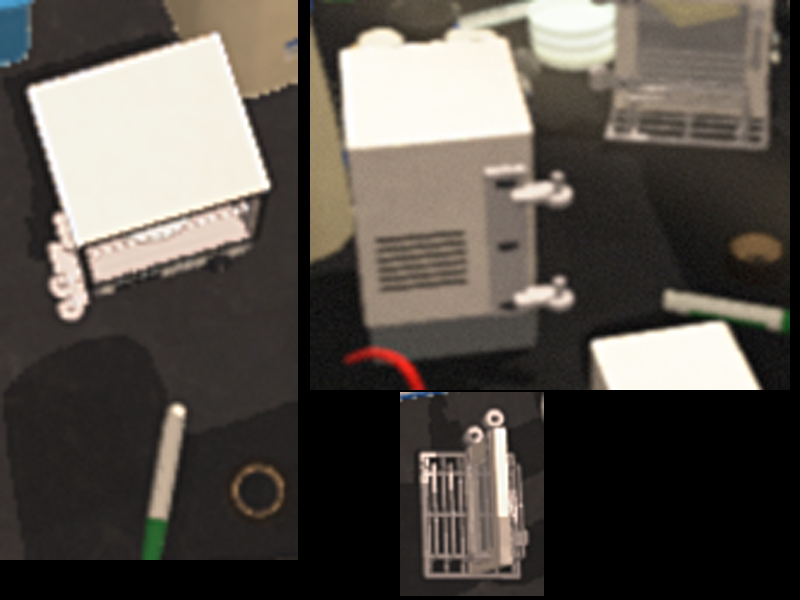

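The crop confirms the large cabinet, front facing the robot: leaf and both pins at the +y front edge, side pixels (262,200) and (262,237). In the rack, the door's white top rail runs along world x at top (387,240), with its knuckles at the +x end.

Run:
```python
from h import *
T=np.array([(28,88),(219,34),(269,187),(80,247)])/3.5+[225,130]
S=np.array([(352,150),(342,52),(522,38),(533,133),(372,355),(533,345)])/3+[180-310/3,140]
bl,br,fr,fl=[.06,.07,.19],[.06,-.07,.19],[-.06,-.07,.19],[-.06,.07,.19]
PT=[bl,br,fr,fl]; PS=[bl,br,fr,fl,[.06,.07,0],[-.06,.07,0]]
f=lambda v:np.r_[(proj("top",pose(*v,PT))-T).ravel(),(proj("side",pose(*v,PS))-S).ravel()]
r=least_squares(f,[.62,.09,.2],loss="soft_l1"); print("cab",r.x,f(r.x).round(1))
x,y,yaw=r.x
for z in (.065,.15): 
    X=pose(x,y,yaw,[-.0735,.084,z]); print("pin nom",X,proj("top",X),proj("side",X))
# door fit from net
D={"top":[(381,214),(389,207),(388,271)],"side":[(279,168),(278,138),(334,157)]}
P=[[0,.084,.02],[0,.084,.105],[0,-.07,.07]]
g=lambda v:np.r_[(proj("top",pose(*v,P,.014))-D["top"]).ravel(),(proj("side",pose(*v,P,.014))-D["side"]).ravel()]
r=least_squares(g,[.45,-.2,-1.5]); print("door",r.x,np.rad2deg(r.x[2]),g(r.x).round(1))
for s in(-1,1): print("pull",proj("top",pose(*r.x,[s*.031,-.058,.08],.014)),proj("side",pose(*r.x,[s*.031,-.058,.08],.014)))
tip=pose(*r.x,[[0,-.07,.14],[0,.07,.14]],.014); print("rail",tip,proj("top",tip))
s=robot.read_state(); k=eyes.calibration("wrist"); R=Ro.from_rotvec(s["orientation"]).as_matrix()
cw=-k["R"].T@k["t"]; print("cam in tool",R.T@(cw-s["tool_pos"]),"\n",R.T@k["R"].T,k["K"]); print(R)
```

```text
cab [0.62982668 0.09539301 0.2448181 ] [ 0.   0.4  0.1  0.1  0.6  1.3 -1.1  0.6 -1.8 -2.7 -0.3 -2.3 -5.1 -1.7
  0.  -2.4 -0.2  5.9  1.9  2.9]
pin nom [0.53815844 0.15907334 0.065     ] [246.19559703 218.28135261] [263.05369124 236.94854279]
pin nom [0.53815844 0.15907334 0.15      ] [243.88461744 211.64429668] [262.54095092 202.36252395]
door [ 0.44897132 -0.20337968 -1.65243807] -94.67772718929079 [ 0.1  1.6  0.3  1.9 -0.8 -0.5 -1.9 -0.8 -0.8  1.2 -0.3 -2.1]
pull [375.87459778 265.14761714] [328.90024641 156.391729  ]
pull [400.2778475  265.88089114] [330.0797616  146.35783157]
rail [[ 0.37920448 -0.1976711   0.154     ]
 [ 0.51873816 -0.20908825  0.154     ]] [[394.75945706 268.43983599]
 [393.21652519 211.41874168]]
cam in tool [ 0.08372255  0.00043369 -0.1661863 ] 
 [[-1.85648583e-04 -9.55957221e-01 -2.93505973e-01]
 [ 9.99999895e-01 -5.43115766e-05 -4.55626229e-04]
 [ 4.19618412e-04 -2.93506027e-01  9.55957131e-01]] [[325.1922621    0.         279.10667373]
 [  0.         325.1922621  203.47336681]
 [  0.           0.           1.        ]]
[[ 8.96163141e-01  4.43724716e-01 -3.69952706e-05]
 [ 4.43724717e-01 -8.96163141e-01  1.56005057e-05]
 [-2.62314680e-05 -3.03963142e-05 -9.99999999e-01]]
```

{"fn": "apply_moves", "kwargs": {
  "steps": [0, -0.5, -0.3, 0, 0, 1, 100, 0, -0.5, -0.3, 0, 0, 1, 100, 0, -0.6, -0.3, 0, 0, 1, 100, 0, -0.6, -0.3, 0, 0, 1, 100, 0, -0.6, -0.3, 0, 0, 1, 100, 0.3, -0.7, 0, 0, 0, 0.2, 100, 0.6, -0.9, 0, 0, 0, 0, 100, 0.6, -0.9, 0, 0, 0, 0, 100, 0.6, -0.9, 0, 0, 0, 0, 100, 0.6, -0.9, 0, 0, 0, 0, 100, 0.6, -0.9, 0, 0, 0, 0, 100, 0.6, -0.9, 0, 0, 0, 0, 100]
}}

```text
t: 2.3
tool_pos: [0.379, -0.283, 0.2639]
orientation: [3.138, -0.133, 0.001]
force: [0.8, -0.2, -0.5]
opening: 0.0928
gripper_force: 0.0
```

```bash
cat >> h.py <<'E'
def tool():
    s=robot.read_state(); return s["tool_pos"],Ro.from_rotvec(s["orientation"]).as_matrix(),s
def go(target,ang=None):  # world target -> tool-frame shift in units of 30mm (after turning so tool x is at ang deg)
    p,R,s=tool(); a=np.degrees(np.arctan2(R[1,0],R[0,0])); d=np.asarray(target)-p
    ang=a if ang is None else ang; c,sn=np.cos(np.radians(ang)),np.sin(np.radians(ang))
    return {"pos":p.round(4),"ang":a.round(2),"az_units":round((a-ang)/6,2),"units":np.round([(d[0]*c+d[1]*sn)/.03,(d[0]*sn-d[1]*c)/.03,-d[2]/.03],2),"f":s["force"].round(1),"open":round(s["opening"],4),"gf":round(s["gripper_force"],1),"t":round(s["t"],2),"tilt":R[:,2].round(4)}
def wproj(k,X):
    p=np.asarray(X)@k["R"].T+k["t"]; r=np.linalg.norm(p[...,:2],axis=-1,keepdims=True)
    th=np.arctan2(r,p[...,2:]); f=k["K"][0,0]; return p[...,:2]/np.maximum(r,1e-9)*th*f+k["K"][:2,2]
def wray(k,uv,z): # world point at height z seen at pixel uv
    d=np.asarray(uv,float)-k["K"][:2,2]; r=np.linalg.norm(d,axis=-1,keepdims=True); th=r/k["K"][0,0]
    v=np.concatenate([d/np.maximum(r,1e-9)*np.sin(th),np.cos(th)],-1)@k["R"]; c=-k["R"].T@k["t"]
    return c+v*((z-c[2])/v[...,2:])
def wpic(name):
    k=eyes.calibration("wrist"); im=eyes.read_camera("wrist"); cv2.imwrite(f"pics/{name}.png",im[:,:,::-1]); return k,im
E
python3 - <<'E'
from h import *
print(go((.499,-.2075,.26),-4.7))
k,im=wpic("w1")
for n in ("knuckle_low","knuckle_high","door_edge","door","rack"):
    print(n,[(np.round(d["xy"],1).tolist(),round(d["conf"],2)) for d in eyes.place_of("wrist",n)][:3])
print(wproj(k,[[.379,-.198,.154],[.519,-.209,.154]]))
E
```

```text
{'pos': array([ 0.379 , -0.283 ,  0.2639]), 'ang': np.float64(-4.87), 'az_units': np.float64(-0.03), 'units': array([ 3.78, -2.83,  0.13]), 'f': array([ 0.8, -0.2, -0.5]), 'open': 0.0928, 'gf': 0.0, 't': 2.3, 'tilt': array([ 5.e-04, -4.e-04, -1.e+00])}
knuckle_low [([204.6, 52.6], 0.73)]
knuckle_high [([184.8, 41.0], 0.74)]
door_edge [([200.7, 185.7], 0.68)]
door [([212.8, 114.5], 0.97)]
rack [([212.4, 123.5], 0.6)]
[[187.50938068 209.8503513 ]
 [179.75814486  53.51307026]]
```

View pics/w1.png

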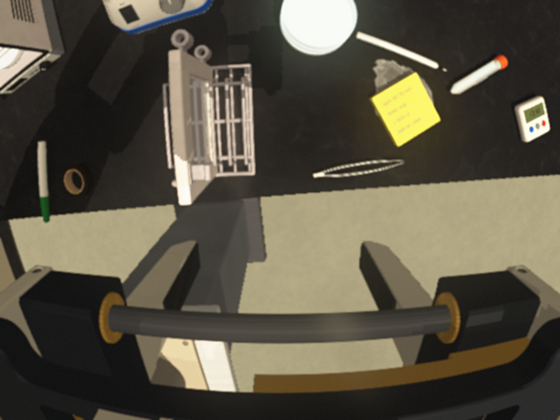

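The wrist view shows the rail from (178,53) at the hinge end to (184,204) at the free end. The pull is on the left (+y) side near (169,180), and the knuckles are at (183,40).

{"fn": "apply_moves", "kwargs": {
  "steps": [0.6, -0.5, 0, 0, 0, 0, 100, 0.6, -0.5, 0, 0, 0, 0, 100, 0.6, -0.5, 0, 0, 0, 0, 100, 0.6, -0.5, 0, 0, 0, 0, 100, 0.6, -0.5, 0, 0, 0, 0, 100, 0.6, -0.3, 0, 0, 0, 0, 100, 0.1, 0, 0.5, 0, 0, 0, 100, 0, 0, 0.5, 0, 0, 0, 100, 0, 0, 0, 0, 0, 0, 100]
}}

```text
t: 3.35
tool_pos: [0.4942, -0.2105, 0.2301]
orientation: [-3.137, 0.135, 0.008]
force: [-1.1, 0.6, -0.4]
opening: 0.0929
gripper_force: 0.0
```

Run:
```python
from h import *
print(go((.499,-.2075,.23),-4.7))
k,im=wpic("w2")
for n in ("knuckle_low","knuckle_high","door_edge","door","rack"):
    print(n,[(np.round(d["xy"],1).tolist(),round(d["conf"],2)) for d in eyes.place_of("wrist",n)][:3])
print(wproj(k,[[.379,-.198,.154],[.519,-.209,.154]]))
g=cv2.resize(im[100:350,180:380,::-1],None,fx=2.4,fy=2.4,interpolation=2); cv2.imwrite("pics/w2c.png",g)
```

```text
{'pos': array([ 0.4942, -0.2105,  0.2301]), 'ang': np.float64(-4.94), 'az_units': np.float64(-0.04), 'units': array([ 0.15, -0.11,  0.  ]), 'f': array([-1.1,  0.6, -0.4]), 'open': 0.0929, 'gf': 0.0, 't': 3.35, 'tilt': array([-0.0049,  0.0023, -1.    ])}
knuckle_low [([272.0, 143.1], 0.71)]
knuckle_high [([268.9, 156.8], 0.91)]
door_edge [([277.6, 288.9], 0.72)]
door [([276.8, 205.4], 0.59)]
rack [([276.3, 207.6], 0.87)]
[[277.25793491 329.94085108]
 [275.36345356 183.99624986]]
```

View pics/w2c.png

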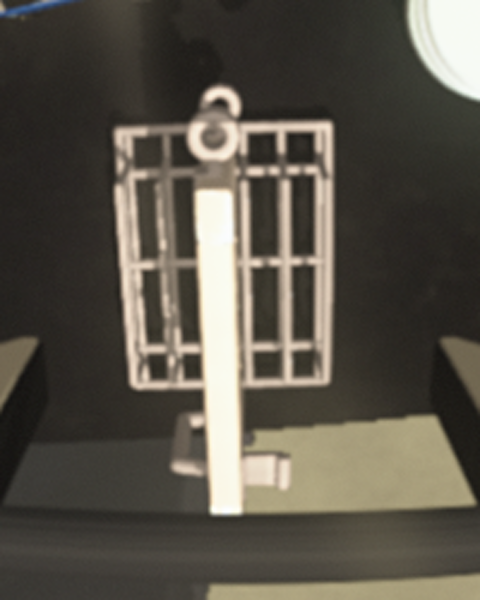

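The close view shows the rail from (269,178) to (274,313) and the upper knuckle at (269,156). The pull is left (+y) and the striker right.

Run:
```python
from h import *
k=eyes.calibration("wrist")
P=wray(k,[[269.2,178.3],[274.2,313.3]],.154); K=wray(k,[[269.2,156.3]],.137)
print(P,K); d=P[0]-P[1]; print(np.linalg.norm(d)); a=np.degrees(np.arctan2(d[1],d[0])); print(a)
d=K[0]-P[1]; print("angle by knuckle",np.degrees(np.arctan2(d[1],d[0])))
u=np.array([np.cos(np.radians(a)),np.sin(np.radians(a)),0]); G=P[0]-u*.022; G[2]=.124
print(G,go(G,a))
```

```text
[[ 0.52514427 -0.20503384  0.154     ]
 [ 0.39850102 -0.19729758  0.154     ]] [[ 0.53985764 -0.20589779  0.137     ]]
0.1268793235204211
-3.495687783856592
angle by knuckle -3.481612384315723
[ 0.5031852  -0.20369243  0.124     ] {'pos': array([ 0.4961, -0.2108,  0.2349]), 'ang': np.float64(-4.91), 'az_units': np.float64(-0.24), 'units': array([ 0.22, -0.25,  3.7 ]), 'f': array([-0.2,  0. , -0.3]), 'open': 0.0933, 'gf': 0.0, 't': 3.65, 'tilt': array([ 1.6e-03, -9.0e-04, -1.0e+00])}
```

{"fn": "apply_moves", "kwargs": {
  "steps": [0.1, -0.12, 0.2, 0, 0, -0.12, 100, 0.12, -0.13, 0.3, 0, 0, -0.12, 100, 0, 0, 0.7, 0, 0, 0, 100, 0, 0, 0.7, 0, 0, 0, 100, 0, 0, 0.7, 0, 0, 0, 100, 0, 0, 0.6, 0, 0, 0, 100, 0, 0, 0.4, 0, 0, 0, 60, 0, 0, 0.1, 0, 0, 0, 40, 0, 0, 0, 0, 0, 0, 40, 0, 0, 0, 0, 0, 0, 40],
  "grip_force": 50
}}

```text
t: 4.48
tool_pos: [0.5036, -0.2031, 0.1234]
orientation: [3.14, -0.093, 0.001]
force: [0.0, -0.0, 0.1]
opening: 0.0709
gripper_force: 0.0
```

Run:
```python
from h import *
print(go([ 0.5032, -0.2037, 0.124],-3.5))
```

```text
{'pos': array([ 0.5036, -0.2031,  0.1234]), 'ang': np.float64(-3.39), 'az_units': np.float64(0.02), 'units': array([-0.01,  0.02, -0.02]), 'f': array([ 0. , -0. ,  0.1]), 'open': 0.0709, 'gf': 0.0, 't': 4.48, 'tilt': array([ 8.e-04, -4.e-04, -1.e+00])}
```

Good; now close.

{"fn": "apply_moves", "kwargs": {
  "steps": [0, 0, 0, 0, 0, 0, 0, 0, 0, 0, 0, 0, 0, 0, 0, 0, 0, 0, 0, 0, 0, 0, 0, 0, 0, 0, 0, 0, 0, 0, 0, 0, 0, 0, 0, 0, 0, 0, 0, 0, 0, 0, 0, 0, 0, 0, 0, 0, 0, 0, 0, 0, 0, 0, 0, 0, 0, 0, 0, 0, 0, 0, 0, 0, 0, 0, 0, 0, 0, 0, 0, 0, 0, 0, 0, 0, 0, 0, 0, 0, 0, 0, 0, 0],
  "grip_force": 50
}}

```text
t: 5.48
tool_pos: [0.5031, -0.2031, 0.1226]
orientation: [3.14, -0.094, -0.0]
force: [-0.4, -1.3, -0.8]
opening: 0.0117
gripper_force: 50.0
```

{"fn": "apply_moves", "kwargs": {
  "steps": [0, 0, -0.15, 0, 0, 0, 0, 0, 0, -0.3, 0, 0, 0, 0, 0, 0, -0.3, 0, 0, 0, 0, 0, 0, -0.3, 0, 0, 0, 0, 0, 0, -0.3, 0, 0, 0, 0, 0, 0, -0.3, 0, 0, 0, 0, 0, 0, -0.3, 0, 0, 0, 0, 0, 0, -0.3, 0, 0, 0, 0, 0, 0, -0.2, 0, 0, 0, 0, 0, 0, -0.1, 0, 0, 0, 0, 0, 0, 0, 0, 0, 0, 0, 0, 0, 0, 0, 0, 0, 0]
}}

```text
t: 6.48
tool_pos: [0.5031, -0.203, 0.199]
orientation: [-3.14, 0.094, 0.0]
force: [0.2, 0.7, -3.4]
opening: 0.0116
gripper_force: 50.0
```

Run:
```python
from h import *
print(go([.459,.139,.1976],14))
```

```text
{'pos': array([ 0.5031, -0.203 ,  0.199 ]), 'ang': np.float64(-3.42), 'az_units': np.float64(-2.9), 'units': array([  1.33, -11.42,   0.05]), 'f': array([ 0.2,  0.7, -3.4]), 'open': 0.0116, 'gf': 50.0, 't': 6.48, 'tilt': array([-2.e-04,  1.e-04, -1.e+00])}
```

{"fn": "apply_moves", "kwargs": {
  "steps": [-0.1, -0.2, 0, 0, 0, -0.58, 0, -0.1, -0.4, 0, 0, 0, -0.58, 0, 0, -0.5, 0, 0, 0, -0.58, 0, 0, -0.6, 0, 0, 0, -0.58, 0, 0, -0.7, 0, 0, 0, -0.58, 0, 0, -0.8, 0, 0, 0, 0, 0, 0, -0.8, 0, 0, 0, 0, 0, 0, -0.8, 0, 0, 0, 0, 0, 0, -0.8, 0, 0, 0, 0, 0, 0, -0.8, 0, 0, 0, 0, 0, 0, -0.8, 0, 0, 0, 0, 0, 0, -0.6, 0, 0, 0, 0, 0]
}}

```text
t: 7.48
tool_pos: [0.4503, 0.0275, 0.1983]
orientation: [-3.117, -0.383, 0.002]
force: [0.3, -0.4, -3.1]
opening: 0.0117
gripper_force: 50.0
```

Run:
```python
from h import *
print(go([.459,.139,.1976],14))
```

```text
{'pos': array([0.4503, 0.0275, 0.1983]), 'ang': np.float64(14.01), 'az_units': np.float64(0.0), 'units': array([ 1.18, -3.54,  0.02]), 'f': array([ 0.3, -0.4, -3.1]), 'open': 0.0117, 'gf': 50.0, 't': 7.48, 'tilt': array([-1.4e-03,  5.0e-04, -1.0e+00])}
```

{"fn": "apply_moves", "kwargs": {
  "steps": [0, -0.6, 0, 0, 0, 0, 0, 0.1, -0.6, 0, 0, 0, 0, 0, 0.2, -0.6, 0, 0, 0, 0, 0, 0.2, -0.6, 0, 0, 0, 0, 0, 0.2, -0.4, 0, 0, 0, 0, 0, 0.2, -0.3, 0, 0, 0, 0, 0, 0.1, -0.2, 0, 0, 0, 0, 0, 0, 0, 0, 0, 0, 0, 0, 0, 0, 0, 0, 0, 0, 0, 0, 0, 0, 0, 0, 0, 0]
}}

```text
t: 8.32
tool_pos: [0.4565, 0.1285, 0.1989]
orientation: [3.118, 0.382, -0.001]
force: [0.2, 0.5, -3.2]
opening: 0.0115
gripper_force: 50.0
```

Run:
```python
from h import *
print(go([.459,.139,.1976],14))
k,im=wpic("w3"); np.save("k3.npy",k,allow_pickle=True)
for n in ("knuckle_low","knuckle_high","pin_low","pin_high","cabinet"):
    print(n,[(np.round(d["xy"],1).tolist(),round(d["conf"],2)) for d in eyes.place_of("wrist",n)][:3])
print("nominal pins tips",wproj(k,[[.53816,.15907,.164],[.53816,.15907,.079]]))
g=cv2.resize(im[20:270,160:360,::-1],None,fx=2.4,fy=2.4,interpolation=2); cv2.imwrite("pics/w3c.png",g)
```

```text
{'pos': array([0.4565, 0.1285, 0.1989]), 'ang': np.float64(13.96), 'az_units': np.float64(-0.01), 'units': array([ 0.17, -0.32,  0.04]), 'f': array([ 0.2,  0.5, -3.2]), 'open': 0.0115, 'gf': 50.0, 't': 8.32, 'tilt': array([-5.e-04, -4.e-04, -1.e+00])}
knuckle_low [([279.9, 168.8], 0.73)]
knuckle_high [([278.3, 200.5], 0.88), ([265.8, 96.8], 0.69)]
pin_low [([266.9, 95.1], 0.81)]
pin_high [([263.5, 97.7], 0.66), ([45.8, 212.5], 0.59)]
cabinet [([122.7, 142.0], 0.71)]
nominal pins tips [[262.75278651 101.92922126]
 [267.63255914 103.22850238]]
```

View pics/w3c.png

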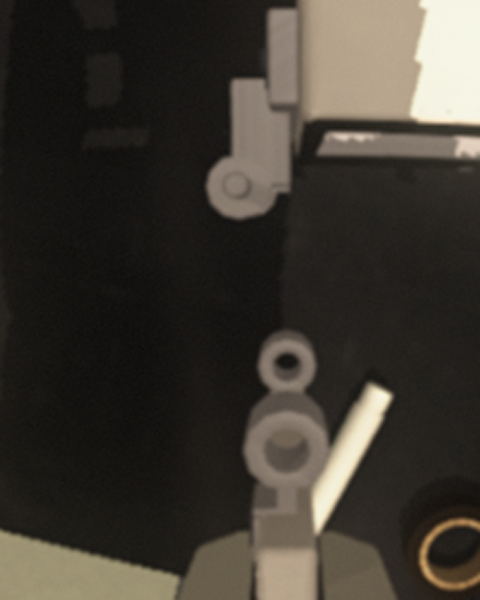

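The view shows the upper pin tip at about (258.3,97.1), with its shoulder disc at (260,97.5). The upper knuckle ring is at (279.2,207.9) and the lower one at (279.6,171.3).

Run:
```python
from h import *
k=np.load("k3.npy",allow_pickle=True).item()
tip=wray(k,[258.3,97.1],.164); sh=wray(k,[260,97.5],.151)
b=.0903; kh=wray(k,[279.2,207.9],b+.123); kl=wray(k,[279.6,171.3],b+.038)
print(tip,sh,kh,kl)
# cabinet-frame offset of pin from nominal
y=.2448; d=tip[:2]-[.53816,.15907]; print("off cab",np.cos(y)*d[0]+np.sin(y)*d[1],-np.sin(y)*d[0]+np.cos(y)*d[1])
a=np.radians(13.96); u=np.array([np.cos(a),np.sin(a)]); v=np.array([np.sin(a),-np.cos(a)])
for n,q in (("high",kh),("low",kl)):
    e=(tip-q)[:2]; print(n,"to go tool x,y mm",e@u*1e3,e@v*1e3, "units",e@u/.03,e@v/.03)
p,_,_=tool(); print("kh rel tcp",(kh-p)[:2]@u,(kh-p)[:2]@v,(kl-p)[:2]@u,(kl-p)[:2]@v)
```

```text
[0.54044284 0.16241976 0.164     ] [0.54060533 0.16217047 0.151     ] [0.49032752 0.13687506 0.2133    ] [0.4914365 0.1368389 0.1283   ]
off cab 0.003026630368131768 0.002696616923026773
high to go tool x,y mm 54.79764151780293 -12.700178709413574 units 1.8265880505934309 -0.4233392903137858
low to go tool x,y mm 53.73014796965342 -13.00280702373961 units 1.791004932321781 -0.4334269007913204
kh rel tcp 0.034690170888708 0.0002998372085440385 0.0357576644368575 0.0006024655228700751
```

{"fn": "apply_moves", "kwargs": {
  "steps": [0, -0.2, 0, 0, 0, 0, 0, 0.1, -0.23, 0.1, 0, 0, 0, 0, 0.2, 0, 0.1, 0, 0, 0, 0, 0.3, 0, 0.1, 0, 0, 0, 0, 0.3, 0, 0.1, 0, 0, 0, 0, 0.3, 0, 0.1, 0, 0, 0, 0, 0.3, 0, 0.1, 0, 0, 0, 0, 0.2, 0, 0.1, 0, 0, 0, 0, 0.1, 0, 0, 0, 0, 0, 0, 0, 0, 0, 0, 0, 0, 0, 0, 0, 0, 0, 0, 0, 0, 0, 0, 0, 0, 0, 0, 0]
}}

```text
t: 9.62
tool_pos: [0.5057, 0.1547, 0.1782]
orientation: [3.118, 0.383, -0.0]
force: [-0.6, -0.7, -3.7]
opening: 0.0117
gripper_force: 50.0
```

Run:
```python
from h import *
a=np.radians(13.96); u=np.array([np.cos(a),np.sin(a),0])
print(go(np.array([.54044,.16242,.1735])-u*.0352,13.96))
k,im=wpic("w4"); np.save("k4.npy",k,allow_pickle=True)
g=cv2.resize(im[110:250,220:340,::-1],None,fx=4.2,fy=4.2,interpolation=2); cv2.imwrite("pics/w4c.png",g)
```

```text
{'pos': array([0.5057, 0.1547, 0.1782]), 'ang': np.float64(13.99), 'az_units': np.float64(0.01), 'units': array([0.01, 0.03, 0.16]), 'f': array([-0.6, -0.7, -3.7]), 'open': 0.0117, 'gf': 50.0, 't': 9.62, 'tilt': array([-1.e-04, -0.e+00, -1.e+00])}
```

View pics/w4c.png

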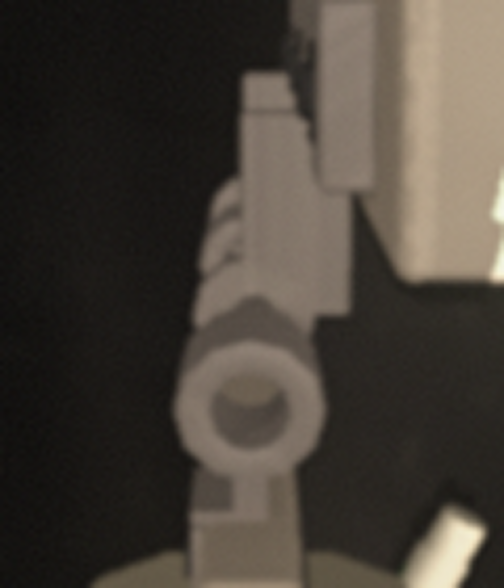

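The bore ring is centred at crop (250,408), and the pin tip shows through it around (248,388).

Run:
```python
from h import *
k=np.load("k4.npy",allow_pickle=True).item()
C=lambda uv:(np.asarray(uv)-[220,110])*4.2
px=np.array([250,408])/4.2+[220,110]
ring=wray(k,px,.1926); print("ring",ring)
for dz,n in((.1746,"bore bottom"),(.164,"tip if aligned")): print(n,C(wproj(k,[ring[0],ring[1],dz])))
t=np.array([.54044,.16242,.164]); print("tip est",C(wproj(k,t)), (t-ring)[:2])
t3=wray(k,np.array([248,388])/4.2+[220,110],.164); print("tip seen",t3)
g=cv2.cvtColor(cv2.imread("pics/w4c.png"),cv2.COLOR_BGR2GRAY)
print(g[360:460:8,200:304:8])
```

```text
ring [0.53992351 0.16305467 0.1926    ]
bore bottom [249.90110334 365.61894935]
tip if aligned [249.85100973 344.33004568]
tip est [255.26989998 341.8740421 ] [ 0.00051649 -0.00063467]
tip seen [0.53380529 0.16179299 0.164     ]
[[ 93 117 124 125 122 121 119 120 123 126 130 129 113]
 [116 120 119 118 116 113 111 113 114 117 120 127 129]
 [120 117 115 108 104 101 100 102 103 109 115 119 124]
 [115 115 110  99  97  97  98  96  97  95 104 115 119]
 [115 110  97  94  98  97  97  97  97  93  82 104 116]
 [118 108  83  82  88  94  97  94  93  76  69  98 115]
 [121 105  83  80  78  76  80  75  70  67  70  90 113]
 [122 110  84  80  78  76  73  72  70  69  76  90 113]
 [121 118  90  79  78  75  74  72  73  77  81 102 115]
 [119 120 101  81  75  75  76  78  80  78  89 113 117]
 [120 123 122 104  82  77  78  79  82  92 110 117 117]
 [116 120 124 126 114 103  97 100 111 119 119 117 116]
 [100 114 118 123 125 127 126 126 126 124 121 115 109]]
```

{"fn": "apply_moves", "kwargs": {
  "steps": [0.01, 0.015, 0.1, 0, 0, 0, 0, 0, 0, 0.1, 0, 0, 0, 0, 0, 0, 0.1, 0, 0, 0, 0, 0, 0, 0, 0, 0, 0, 0, 0, 0, 0, 0, 0, 0, 0, 0, 0, 0.02, 0, 0, 0, 0, 0, 0, 0.02, 0, 0, 0, 0, 0, 0, 0.02, 0, 0, 0, 0, 0, 0, 0.02, 0, 0, 0, 0, 0, 0, 0, 0, 0, 0, 0]
}}

```text
t: 10.5
tool_pos: [0.5062, 0.1543, 0.1666]
orientation: [3.118, 0.382, -0.0]
force: [-0.6, -0.4, -1.9]
opening: 0.0115
gripper_force: 50.0
```

Run:
```python
from h import *
print(go([.5063,.1539,.166],13.96)); s=robot.read_state(); print(s["wrist_torque"])
```

```text
{'pos': array([0.5062, 0.1543, 0.1666]), 'ang': np.float64(13.98), 'az_units': np.float64(0.0), 'units': array([-0.  ,  0.01,  0.02]), 'f': array([-0.6, -0.4, -1.9]), 'open': 0.0115, 'gf': 50.0, 't': 10.5, 'tilt': array([-1.e-04, -0.e+00, -1.e+00])}
[ 0.07729379 -0.12924823 -0.02168359]
```

{"fn": "apply_moves", "kwargs": {
  "steps": [0, 0, 0.02, 0, 0, 0, 0, 0, 0, 0.02, 0, 0, 0, 0, 0, 0, 0, 0, 0, 0, 0, 0, 0, 0, 0, 0, 0, 0]
}}

```text
t: 10.83
tool_pos: [0.5062, 0.1544, 0.1655]
orientation: [-3.118, -0.382, 0.0]
force: [-0.0, 0.6, -2.9]
opening: 0.012
gripper_force: 50.0
```

Run:
```python
from h import *
print(go([.5063,.1539,.166],13.96)); s=robot.read_state(); print(s["wrist_torque"])
```

```text
{'pos': array([0.5062, 0.1544, 0.1655]), 'ang': np.float64(13.98), 'az_units': np.float64(0.0), 'units': array([-0.  ,  0.02, -0.02]), 'f': array([-0. ,  0.6, -2.9]), 'open': 0.012, 'gf': 50.0, 't': 10.83, 'tilt': array([-1.e-04,  0.e+00, -1.e+00])}
[ 0.09791102 -0.17175186  0.05458183]
```

{"fn": "apply_moves", "kwargs": {
  "steps": [0, 0, 0.02, 0, 0, 0, 0, 0, 0, 0.02, 0, 0, 0, 0, 0, 0, 0.02, 0, 0, 0, 0, 0, 0, 0, 0, 0, 0, 0, 0, 0, 0, 0, 0, 0, 0]
}}

```text
t: 11.25
tool_pos: [0.5062, 0.1543, 0.1637]
orientation: [3.118, 0.382, -0.0]
force: [-0.1, -0.2, -2.2]
opening: 0.0117
gripper_force: 50.0
```

Run:
```python
from h import *
print(go([.5063,.1539,.166],13.96)); s=robot.read_state(); print(s["wrist_torque"])
```

```text
{'pos': array([0.5062, 0.1543, 0.1637]), 'ang': np.float64(13.98), 'az_units': np.float64(0.0), 'units': array([ 0.  ,  0.02, -0.08]), 'f': array([-0.1, -0.2, -2.2]), 'open': 0.0117, 'gf': 50.0, 't': 11.25, 'tilt': array([-1.e-04, -0.e+00, -1.e+00])}
[ 0.0329919  -0.13501093  0.00198335]
```

{"fn": "apply_moves", "kwargs": {
  "steps": [0, 0, 0.03, 0, 0, 0, 0, 0, 0, 0.03, 0, 0, 0, 0, 0, 0, 0.03, 0, 0, 0, 0, 0, 0, 0.03, 0, 0, 0, 0, 0, 0, 0, 0, 0, 0, 0, 0, 0, 0, 0, 0, 0, 0]
}}

```text
t: 11.75
tool_pos: [0.5062, 0.1543, 0.16]
orientation: [3.118, 0.382, -0.0]
force: [-0.2, 0.6, -3.2]
opening: 0.0118
gripper_force: 50.0
```

Run:
```python
from h import *
print(go([.5063,.1539,.1536],13.96)); s=robot.read_state(); print(s["wrist_torque"])
```

```text
{'pos': array([0.5062, 0.1543, 0.16  ]), 'ang': np.float64(13.98), 'az_units': np.float64(0.0), 'units': array([0.  , 0.01, 0.21]), 'f': array([-0.2,  0.6, -3.2]), 'open': 0.0118, 'gf': 50.0, 't': 11.75, 'tilt': array([-2.e-04, -1.e-04, -1.e+00])}
[ 0.03001987 -0.11801056 -0.01351964]
```

{"fn": "apply_moves", "kwargs": {
  "steps": [0, 0, 0.03, 0, 0, 0, 0, 0, 0, 0.03, 0, 0, 0, 0, 0, 0, 0.03, 0, 0, 0, 0, 0, 0, 0.03, 0, 0, 0, 0, 0, 0, 0.03, 0, 0, 0, 0, 0, 0, 0.02, 0, 0, 0, 0, 0, 0, 0, 0, 0, 0, 0, 0, 0, 0, 0, 0, 0, 0]
}}

```text
t: 12.42
tool_pos: [0.5062, 0.1544, 0.155]
orientation: [-3.118, -0.382, 0.0]
force: [0.0, 0.3, -2.4]
opening: 0.0115
gripper_force: 50.0
```

Run:
```python
from h import *
print(go([.5063,.1539,.1536],13.96)); s=robot.read_state(); print(s["wrist_torque"])
k,im=wpic("w5")
g=cv2.resize(im[110:250,220:340,::-1],None,fx=4.2,fy=4.2,interpolation=2); cv2.imwrite("pics/w5c.png",g)
```

```text
{'pos': array([0.5062, 0.1544, 0.155 ]), 'ang': np.float64(13.99), 'az_units': np.float64(0.0), 'units': array([-0.  ,  0.02,  0.05]), 'f': array([ 0. ,  0.3, -2.4]), 'open': 0.0115, 'gf': 50.0, 't': 12.42, 'tilt': array([-1.e-04,  0.e+00, -1.e+00])}
[ 0.05528814 -0.16678751 -0.0393757 ]
```

View pics/w5c.png

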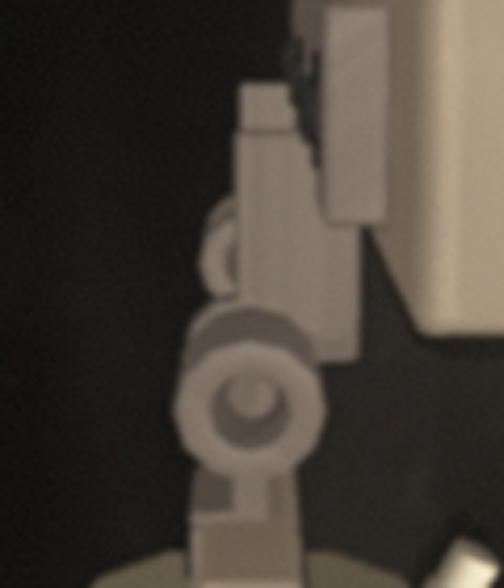

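The pin tip now stands inside the upper bore at crop (250,393), so the pins are threaded and only about 1.5 mm is left to seat.

{"fn": "apply_moves", "kwargs": {
  "steps": [0, 0, 0.02, 0, 0, 0, 0, 0, 0, 0.02, 0, 0, 0, 0, 0, 0, 0.01, 0, 0, 0, 0, 0, 0, 0.01, 0, 0, 0, 0, 0, 0, 0, 0, 0, 0, 0, 0, 0, 0, 0, 0, 0, 0]
}}

```text
t: 12.97
tool_pos: [0.5063, 0.1544, 0.1535]
orientation: [-3.118, -0.383, -0.0]
force: [-1.7, 0.7, -0.3]
opening: 0.0117
gripper_force: 50.0
```

Run:
```python
from h import *
print(go([.5063,.1539,.1536],13.96)); s=robot.read_state(); print(s["wrist_torque"])
```

```text
{'pos': array([0.5063, 0.1544, 0.1535]), 'ang': np.float64(13.99), 'az_units': np.float64(0.0), 'units': array([-0.  ,  0.02, -0.  ]), 'f': array([-1.7,  0.7, -0.3]), 'open': 0.0117, 'gf': 50.0, 't': 12.97, 'tilt': array([ 2.e-04,  1.e-04, -1.e+00])}
[-0.01519315  0.19069168  0.00950162]
```

{"fn": "apply_moves", "kwargs": {
  "steps": [0, 0, 0.01, 0, 0, 0, 0, 0, 0, 0.01, 0, 0, 0, 0, 0, 0, 0, 0, 0, 0, 0, 0, 0, 0, 0, 0, 0, 0]
}}

```text
t: 13.3
tool_pos: [0.5063, 0.1545, 0.1534]
orientation: [-3.118, -0.383, -0.001]
force: [-3.9, -0.1, 6.1]
opening: 0.0119
gripper_force: 50.0
```

Seated: the net upward force is 9 N. I'll open the fingers a little and lift off.

{"fn": "apply_moves", "kwargs": {
  "steps": [0, 0, -0.01, 0, 0, 0, 0, 0, 0, 0, 0, 0, 0, 12, 0, 0, 0, 0, 0, 0, 30, 0, 0, 0, 0, 0, 0, 36, 0, 0, 0, 0, 0, 0, 36, 0, 0, 0, 0, 0, 0, 36, 0, 0, -0.2, 0, 0, 0, 36, 0, 0, -0.5, 0, 0, 0, 36, 0, 0, -0.8, 0, 0, 0, 36, 0, 0, -0.8, 0, 0, 0, 36, 0, 0, 0, 0, 0, 0, 36, 0, 0, 0, 0, 0, 0, 36]
}}

```text
t: 14.3
tool_pos: [0.5075, 0.1546, 0.2242]
orientation: [-3.118, -0.382, -0.007]
force: [-0.5, 0.1, -0.1]
opening: 0.0334
gripper_force: 0.0
```

Run:
```python
from h import *
print(go([.5063,.1539,.1536],13.96))
k,im=wpic("w6"); cv2.imwrite("pics/w6c.png",im[:,:,::-1])
```

```text
{'pos': array([0.5075, 0.1546, 0.2242]), 'ang': np.float64(13.99), 'az_units': np.float64(0.0), 'units': array([-0.05,  0.01,  2.35]), 'f': array([-0.5,  0.1, -0.1]), 'open': 0.0334, 'gf': 0.0, 't': 14.3, 'tilt': array([ 4.1e-03,  8.0e-04, -1.0e+00])}
```

View pics/w6.png

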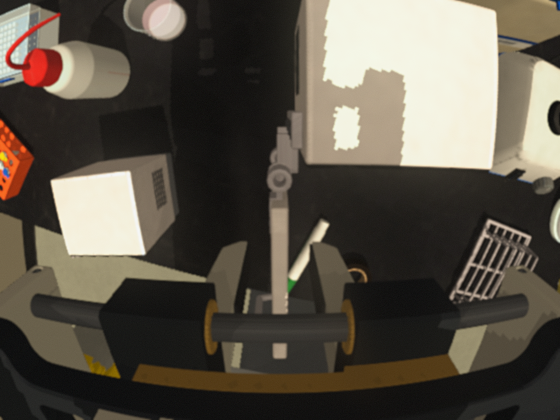

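The door hangs at about 90° open, with its top edge running (279,178) to (279,355). Next I'll go to the outer (+y) side near the free edge, closing the fingers on the way.

{"fn": "apply_moves", "kwargs": {
  "steps": [-0.2, -0.2, 0, 0, 0, 0, 36, -0.4, -0.3, 0, 0, 0, 0, 20, -0.6, -0.3, 0, 0, 0, 0, 0, -0.6, -0.3, 0, 0, 0, 0, 0, -0.6, -0.3, 0, 0, 0, 0, 0, -0.4, -0.2, 0, 0, 0, 0, 0, -0.2, -0.1, 0, 0, 0, 0, 0, 0, 0, 0.4, 0, 0, 0, 0, 0, 0, 0.6, 0, 0, 0, 0, 0, 0, 0.6, 0, 0, 0, 0, 0, 0, 0.4, 0, 0, 0, 0, 0, 0, 0, 0, 0, 0, 0]
}}

```text
t: 15.35
tool_pos: [0.4046, 0.1812, 0.1577]
orientation: [3.117, 0.382, -0.01]
force: [0.2, -0.9, -0.2]
opening: 0.0004
gripper_force: 0.0
```

```bash
cat >> h.py <<'E'
def ab():
    p,R,s=tool(); a=np.radians(13.99); d=(p-[.5405,.1625,0])*1e3
    return {"a":round(d[0]*np.cos(a)+d[1]*np.sin(a),1),"b":round(d[0]*np.sin(a)-d[1]*np.cos(a),1),"z":p[2].round(4),"f":s["force"].round(1),"open":round(s["opening"],4),"t":round(s["t"],2)}
E
python3 -c "
from h import *
print(ab())"
```

```text
{'a': np.float64(-127.4), 'b': np.float64(-51.0), 'z': np.float64(0.1577), 'f': array([ 0.2, -0.9, -0.2]), 'open': 0.0004, 't': 15.35}
```

{"fn": "apply_moves", "kwargs": {
  "steps": [0, 0.3, -0.1, 0, 0, 0, 0, 0, 0.3, 0, 0, 0, 0, 0, 0, 0.25, 0, 0, 0, 0, 0, 0, 0.25, 0, 0, 0, 0, 0, 0, 0.25, 0, 0, 0, 0, 0, 0, 0.25, 0, 0, 0, 0, 0, 0, 0.25, 0, 0, 0, 0, 0, 0.03, 0.25, 0, 0, 0, 0, 0, 0.05, 0.25, 0, 0, 0, 0, 0, 0.06, 0.25, 0, 0, 0, 0, 0, 0.08, 0.25, 0, 0, 0, 0, 0, 0.1, 0.2, 0, 0, 0, 0, 0]
}}

```text
t: 16.35
tool_pos: [0.4384, 0.0948, 0.1649]
orientation: [3.118, 0.382, -0.0]
force: [0.7, 0.1, -0.6]
opening: 0.0007
gripper_force: 0.1
```

```bash
python3 -c "
from h import *
print(ab())
print([(np.round(d['xy'],1).tolist(),round(d['conf'],2)) for d in (eyes.read_camera('top') is not None and eyes.place_of('top','door_edge'))][:3]); f=np.radians([0,20,40,60,90]); u=np.array([.9703,.2418]); v=np.array([.2418,-.9703])
for F in f: print(np.degrees(F), proj('top',np.r_[np.array([.5405,.1625])+.154*(-np.sin(F)*u+np.cos(F)*v),.115]))"
```

```text
{'a': np.float64(-115.4), 'b': np.float64(41.0), 'z': np.float64(0.1649), 'f': array([ 0.7,  0.1, -0.6]), 'open': 0.0007, 't': 16.35}
[]
0.0 [300.83141121 196.62873518]
20.0 [303.62426937 216.79544758]
40.0 [299.13711316 236.98035267]
59.99999999999999 [287.72270249 254.66715379]
90.0 [260.66208862 271.58541392]
```

{"fn": "apply_moves", "kwargs": {
  "steps": [0.12, 0.28, 0, 0, 0, 0, 0, 0.14, 0.28, 0, 0, 0, 0, 0, 0.15, 0.27, 0, 0, 0, 0, 0, 0.16, 0.27, 0, 0, 0, 0, 0, 0.18, 0.27, 0, 0, 0, 0, 0, 0.2, 0.27, 0, 0, 0, 0, 0, 0.2, 0.25, 0, 0, 0, 0, 0, 0.22, 0.2, 0, 0, 0, 0, 0, 0.23, 0.18, 0, 0, 0, 0, 0, 0.24, 0.15, 0, 0, 0, 0, 0, 0.24, 0.12, 0, 0, 0, 0, 0, 0.24, 0.1, 0, 0, 0, 0, 0]
}}

```text
t: 17.45
tool_pos: [0.5255, 0.0355, 0.1649]
orientation: [-3.118, -0.382, 0.0]
force: [0.1, 0.5, 0.8]
opening: 0.0003
gripper_force: 0.2
```

```bash
python3 -c "
from h import *
print(ab()); wpic('w7')"
```

```text
{'a': np.float64(-45.3), 'b': np.float64(119.6), 'z': np.float64(0.1649), 'f': array([0.1, 0.5, 0.8]), 'open': 0.0003, 't': 17.45}
```

View pics/w7.png

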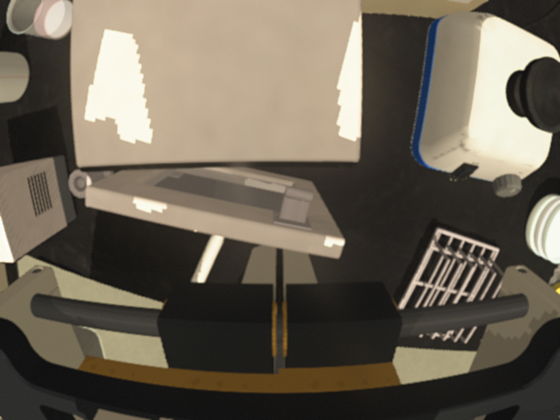

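The door is swung to about 13° open, its free edge at (335,248) just ahead of the fingers. Next I'll push it home slowly.

{"fn": "apply_moves", "kwargs": {
  "steps": [0.12, 0.02, 0, 0, 0, 0, 0, 0.12, 0.02, 0, 0, 0, 0, 0, 0.1, 0.02, 0, 0, 0, 0, 0, 0.1, 0.02, 0, 0, 0, 0, 0, 0.1, 0.02, 0, 0, 0, 0, 0, 0.08, 0.02, 0, 0, 0, 0, 0, 0.06, 0, 0, 0, 0, 0, 0, 0.04, 0, 0, 0, 0, 0, 0, 0, 0, 0, 0, 0, 0, 0]
}}

```text
t: 18.25
tool_pos: [0.5467, 0.0374, 0.1649]
orientation: [-3.118, -0.382, 0.0]
force: [-1.0, -0.4, 0.6]
opening: 0.0004
gripper_force: 0.1
```

```bash
python3 -c "
from h import *
print(ab())"
```

```text
{'a': np.float64(-24.3), 'b': np.float64(122.9), 'z': np.float64(0.1649), 'f': array([-1. , -0.4,  0.6]), 'open': 0.0004, 't': 18.25}
```

{"fn": "apply_moves", "kwargs": {
  "steps": [0.04, 0, 0, 0, 0, 0, 0, 0.04, 0, 0, 0, 0, 0, 0, 0.04, 0, 0, 0, 0, 0, 0, 0.04, 0, 0, 0, 0, 0, 0, 0.03, 0, 0, 0, 0, 0, 0, 0.03, 0, 0, 0, 0, 0, 0, 0.02, 0, 0, 0, 0, 0, 0, 0, 0, 0, 0, 0, 0, 0]
}}

```text
t: 18.92
tool_pos: [0.5536, 0.039, 0.1649]
orientation: [-3.118, -0.382, 0.0]
force: [-0.4, -1.2, -0.6]
opening: 0.0003
gripper_force: 0.6
```

```bash
python3 -c "
from h import *
print(ab())"
```

```text
{'a': np.float64(-17.2), 'b': np.float64(123.0), 'z': np.float64(0.1649), 'f': array([-0.4, -1.2, -0.6]), 'open': 0.0003, 't': 18.92}
```

{"fn": "apply_moves", "kwargs": {
  "steps": [0.03, 0, 0, 0, 0, 0, 0, 0.03, 0, 0, 0, 0, 0, 0, 0.03, 0, 0, 0, 0, 0, 0, 0.02, 0, 0, 0, 0, 0, 0, 0.02, 0, 0, 0, 0, 0, 0, 0, 0, 0, 0, 0, 0, 0]
}}

```text
t: 19.42
tool_pos: [0.5575, 0.0402, 0.165]
orientation: [-3.118, -0.383, -0.001]
force: [-0.4, -0.6, -0.8]
opening: 0.0004
gripper_force: 0.0
```

```bash
python3 -c "
from h import *
print(ab())"
```

```text
{'a': np.float64(-13.0), 'b': np.float64(122.8), 'z': np.float64(0.165), 'f': array([-0.4, -0.6, -0.8]), 'open': 0.0004, 't': 19.42}
```

{"fn": "apply_moves", "kwargs": {
  "steps": [0.02, 0, 0, 0, 0, 0, 0, 0.02, 0, 0, 0, 0, 0, 0, 0.02, 0, 0, 0, 0, 0, 0, 0.02, 0, 0, 0, 0, 0, 0, 0, 0, 0, 0, 0, 0, 0]
}}

```text
t: 19.83
tool_pos: [0.5586, 0.0404, 0.165]
orientation: [3.118, 0.383, -0.004]
force: [-8.1, -1.6, 4.7]
opening: 0.0003
gripper_force: 4.1
```

```bash
python3 -c "
from h import *
print(ab())"
```

```text
{'a': np.float64(-12.0), 'b': np.float64(122.8), 'z': np.float64(0.165), 'f': array([-8.1, -1.6,  4.7]), 'open': 0.0003, 't': 19.83}
```

{"fn": "apply_moves", "kwargs": {
  "steps": [0.02, 0, 0, 0, 0, 0, 0, 0.02, 0, 0, 0, 0, 0, 0, 0, 0, 0, 0, 0, 0, 0]
}}

```text
t: 20.08
tool_pos: [0.5587, 0.0405, 0.165]
orientation: [3.118, 0.383, -0.008]
force: [-13.5, -2.3, 9.1]
opening: 0.0005
gripper_force: 7.2
```

```bash
python3 -c "
from h import *
print(ab())"
```

```text
{'a': np.float64(-11.9), 'b': np.float64(122.8), 'z': np.float64(0.165), 'f': array([-13.5,  -2.3,   9.1]), 'open': 0.0005, 't': 20.08}
```

It's stiff, so the door is on the seal. Back away and look.

{"fn": "apply_moves", "kwargs": {
  "steps": [-0.1, 0, 0, 0, 0, 0, 0, -0.2, 0, 0, 0, 0, 0, 0, -0.5, 0, 0, 0, 0, 0, 0, -0.6, 0, 0, 0, 0, 0, 0, -0.6, 0, 0, 0, 0, 0, 0, -0.6, 0, -0.3, 0, 0, 0, 0, 0, 0, -0.5, 0, 0, 0, 0, 0, 0, -0.4, 0, 0, 0, 0, 0, 0, 0, 0, 0, 0, 0, 0, 0, 0, 0, 0, 0, 0]
}}

```text
t: 20.92
tool_pos: [0.4863, 0.022, 0.202]
orientation: [3.118, 0.383, 0.005]
force: [0.1, 0.6, -0.2]
opening: 0.0001
gripper_force: 0.0
```

```bash
python3 -c "
from h import *
print(ab()); k,im=wpic('w8'); eyes.read_camera('side')
for a in (-9,-6,-3,0,6):
    X=np.array([.5405,.1625])+np.array([[.9703,.2418],[.2418,-.9703]]).T@np.array([a,154])/1e3
    print(a,wproj(k,np.r_[X,.185]), proj('side',np.r_[X,.185]))
cv2.imwrite('pics/w8c.png',cv2.resize(im[20:300,40:440,::-1],None,fx=2,fy=2,interpolation=2))
"
```

```text
{'a': np.float64(-86.6), 'b': np.float64(123.2), 'z': np.float64(0.202), 'f': array([ 0.1,  0.6, -0.2]), 'open': 0.0001, 't': 20.92}
-9 [333.77726826 118.38162088] [254.55252811 152.90639764]
-6 [333.87648365 113.11829198] [253.20821962 153.00687775]
-3 [333.96645843 107.85222508] [251.86260884 153.10745521]
0 [334.04710472 102.58616593] [250.51569385 153.20813015]
6 [334.1801471   92.06504392] [247.81794371 153.40977304]
```

View pics/w8c.png

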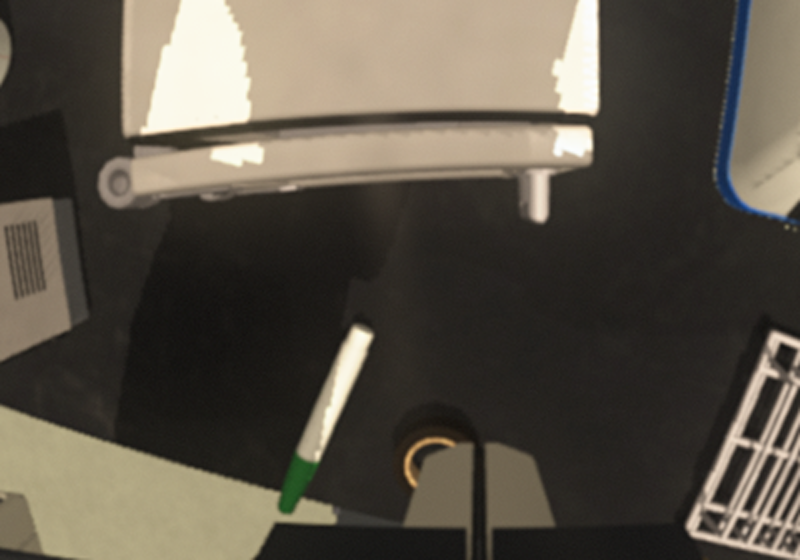

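The door lies parallel to the cabinet front with its free edge at crop (592,145), against the seal. It stayed shut after I backed off, the knuckle is on its pin, and the pen and tape roll are untouched.

```bash
python3 -c "
from plant import robot
print(robot.close_job())"
```

```text
the job is handed in; nothing more can be done
None
```

I lowered the door onto both hinge pins, let go only once it was seated, and pushed it shut against its seal; it stayed shut when I backed off, and I handed the job in at about 21 s. The hand-in returned no verdict, and I did not test the roller catch separately.

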